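# Stand the doll foot on the pedestal and hold the template arm up to it

### The arm

A 6-joint arm with a two-finger parallel gripper is mounted at the origin on the work surface. World frame = base frame: x ahead of the robot, y to its left, z up, the work surface at z = 0. Lengths are in m, angles in rad, forces in N, time in s.
With the tool pointing down it reaches from about 0.3 to 0.75 m from the base axis. Payload 8.5 kg.
Tool frame: the origin (TCP) lies at the very end of the fingers, on their centre line; the grasp point (between the pads) lies 19 mm behind it; z points along the fingers, y is the line along which they close (so a half turn about z gives the same grasp; the last joint's range is limited). The gripper opens to 85 mm and grips with 20 to 120 N. Pads are 22 mm wide; open, the fingers measure 114 mm over their backs; the gripper's body (76 mm by 85 mm) begins 54 mm behind the grasp point. The pads swing forward as they close: fully open they stand 13 mm farther back than shut.
Start: joints at [0.957, 0.381, 1.297, -0, 1.464, -0.215], TCP at [0.214, 0.507, 0.231] pointing down, gripper open.
Joint ranges: [-3.11, 3.11], [-0.89, 2.33], [0.22, 2.48], [-1.42, 4.56], [0.17, 2.85], [-2.88, 2.88]. Speed limits (rad/s): [2.39, 2.39, 3.14, 3.14, 3.14, 3.14].

### API

Orientations are given as a unit quaternion [w, x, y, z].
In Python, from cell import ctrl gives the robot as it stands.
- The arm moves only by the tool step_arm, never from a script. Its arguments are lists of equal length, an entry for each row: "xyz": the shift along the tool's x, y, z in cm, a list of three; "delta_rot": the turn, a rotation vector about the tool's x, y, z in rad, a list of three; "hand": the closure, from -1 (fully open) to 1 (shut), so that 0 is half open. In form: {"xyz": [[x, y, z], ...], "delta_rot": [[ax, ay, az], ...], "hand": [hand, ...]}. A call has 1 to 12 rows; each row is the pose to reach, as a shift and turn from the pose commanded when the call began, along the tool's axes at that moment; what a row does not reach only later rows make up. A row lasts 1/12 s, in which the tool goes at most 41.7 mm and 7.16 degrees, less where a joint would pass 70% of its speed; a pose out of reach is approached as far as the arm can. A call with a gripper value outside its range is refused whole. The fingers move at their own pace and stop on an object; "squeeze" is the grip in N (left out, the last holds). Time passes only in rows, so rows that repeat a pose let the fingers close. It gives the time, the measured TCP pose, the force, the opening and the grip force at its end, in the units of the state.
- ctrl.get_state(): the state, without advancing time (a new reading comes with each control period).
- ctrl.snapshot(name): name is "scene" or "top" or "wrist"; returns a dict with "color" (384x512x3 uint8, red, green, blue), "camera_matrix" (3x3 intrinsics, pixels), "k1" (the pictures are not rectified: a ray, as slopes to the right and down, at radius r is drawn at 1 + k1 r^2 times it, then the intrinsics apply), "position" and "orientation" of the camera in the world. Camera axes: x right, y up, looking along -z (the intrinsics and any distortion apply to the point x, -y, -z); pixel columns grow to the right and rows downward; lengths in m; the calibration is good to about 2 mm. A picture is of the moment at which its call begins. There is no depth.
- ctrl.finish_job(): hands the job in; it is judged then, once.
The state is a dict: "time": time; "joint_pos": joint angles; "joint_vel": joint speeds; "effort": joint torques, N m; "ee_pos": TCP position; "tool_rot": TCP orientation; "ft_force": force on the tool from outside, world axes, zero at the start; "moment": the same for the moment, N m; "finger_gap": finger opening in m; "finger_force": force on a finger pad.
Only numpy, scipy, OpenCV 4.12 (cv2) and the standard library are available. Lean on these libraries where they do the work, as an engineer would, in place of code of your own. Each camera call takes 0.05 s, during which the arm holds its last target. There are 200 camera calls.

### The job

Stand the pale birch doll foot upright and centred on top of the narrow wooden pedestal of the gauge stand and let go of it. Then pull the gauge stand's sprung arm round by its upright wooden handle until it is hard against its stop, with the plywood template pointing straight at the foot, and finish while still holding the arm there, because its spring swings it back. Leave the crock, faceplate and bone tool where they are, and the foot standing on its pedestal.

Things in the scene. Friction and masses are not known exactly. Their poses are not given: they have to be found in the camera images.
- foot_center (a point): Centre (half-way up) of the doll foot: loose, turned, pale birch, round, 52 mm tall, standing upright on the bench. Flat base 40 mm across, 26 mm below this point; widest part 50 mm across, from 18 to 34 mm above the base; 36 mm neck on top. About 60 g. z axis up along the turning axis.
- pedestal_top (a point): Centre of the flat top of the gauge stand's slim fixed wooden pedestal, 90 mm above the bench, 34 mm across. The stand is a dark iron foot plate with the pedestal at one end and the sprung arm's pivot post 150 mm away at the other; its place and yaw vary. z is up, y points level from pivot to pedestal.
- pivot (a point): A point on the vertical hinge axis of the sprung arm, 81 mm above the bench (mid-thickness of the arm). Same axes as pedestal_top.
- handle (a point): Centre of the upright round wooden handle at the tail of the sprung arm: 20 mm in diameter, free from 87 to 147 mm above the bench, this point at 119 mm and 130 mm from the hinge axis. The arm is a level iron bar 18 mm wide, top at 87 mm. x axis level from the handle along the arm to the hinge, z up.
- gauge_arm (a joint): Angle of the sprung arm in rad: 0 at its rest pin, where it starts, 1.1 hard against its stop; grows as the arm turns clockwise seen from above. A spring always drives it back to 0: at the handle it takes about 3 N to start and 6.6 N at the stop. At the stop the handle, hinge, template and pedestal lie in one line.
- crock_mid (a point): Middle, half-way up, of the chipped green glazed crock, loose, open, 90 mm across, 85 mm tall. To be left alone.
- faceplate_mid (a point): Middle of the pear-wood faceplate lying flat: a disc 110 mm across and 18 mm thick with a 40 mm boss, 30 mm tall in all. Loose; to be left alone.
- bone_mid (a point): Middle of the flat bone smoothing tool: a pale strip about 160 x 22 x 6 mm lying on the bench. Loose; to be left alone.
- template (a point): Middle of the upright plywood template, 5 mm thick, about 70 mm long and 63 mm tall (top 155 mm above the bench), clipped on the sprung arm on the other side of the hinge from the handle, its sheet along the arm. At the arm's stop its hollowed edge stands about 12 mm clear of a centred foot on the pedestal.
There are look-alikes about, which are no part of the job. Of the things like the part that bears foot_center, leave any that is turquoise; of the rest the smaller one is meant.

How it is judged:
On the way, in this order (a step that is already met when the one before it is completed fails the run):
1. the foot stands upright, centred on the pedestal and let go, with the sprung arm still at rest (horizontal distance between foot_center and pedestal_top below 0.01 m and z of foot_center in the frame of pedestal_top between 0.022 and 0.03 m and angle between foot_center's own z axis and vertical below 0.12 rad and contact force between foot and the fingers below 0.1 N and linear speed of foot below 0.03 m/s and value of joint gauge_arm below 0.3 rad), for 0.2 s.
2. the sprung arm is pulled to its stop and held there (value of joint gauge_arm above 1.04 rad and contact force between the fingers and gauge_arm above 2 N), for 0.4 s.
At the end, for the whole second after the job is handed in: The fingers hold the sprung arm still within 0.06 rad of its stop (joint above 1.04, finger force on it above 2 N), while the foot stands untouched on the pedestal, upright within 0.12 rad and centred within 10 mm (all of step 2 and velocity of joint gauge_arm between -0.1 and 0.1 rad/s and horizontal distance between foot_center and pedestal_top below 0.01 m and z of foot_center in the frame of pedestal_top between 0.022 and 0.03 m and angle between foot_center's own z axis and vertical below 0.12 rad and linear speed of foot below 0.03 m/s and contact force between foot and the arm below 0.1 N and contact force between foot and the fingers below 0.1 N); the arm keeps its last pose, push and grip.
It fails at once if the crock, faceplate or bone tool is moved by more than 25 mm (distance of any of crock_mid, faceplate_mid, bone_mid from where it was at the start of the episode above 0.025 m).
It also fails if it takes over 56 s, if anything falls off the work surface, if the arm or the gripper's body presses on something with over 40 N, if the wrist force passes 120 N, or if a joint passes its speed limit or range.

## Working session

There is one attempt and no reset: what is moved stays moved. The work goes in short steps, Python scripts to look and compute and a tool call to move; the robot and the scene stay as the last step left them, time stands still between calls to the robot, and variables do not carry over. Pictures are saved under pics/ and viewed, at most 10 in all, crops included, and the job is handed in when it is done.

Besides the shell and the picture viewer there is one more tool, called after "Call:" as name(argument=value, ...) on one line, values as JSON. step_arm: Moves the arm, as the interface text tells. Its arguments: {"type":"object","properties":{"xyz":{"type":"array"},"delta_rot":{"type":"array"},"hand":{"type":"array"},"squeeze":{"type":"number"}},"required":["xyz","delta_rot","hand"]}

```bash
mkdir -p pics; cat > h.py <<'E'
import numpy as np, cv2, pickle
from scipy.spatial.transform import Rotation as R
from cell import ctrl
def snap(n,f):
    s=ctrl.snapshot(n); cv2.imwrite(f'pics/{f}.png',s['color'][:,:,::-1]); pickle.dump(s,open(f'pics/{f}.pkl','wb')); return s
def ld(f): return pickle.load(open(f'pics/{f}.pkl','rb'))
def q2R(q): return R.from_quat([q[1],q[2],q[3],q[0]]).as_matrix()
def ray(s,uv):
    K=np.array(s['camera_matrix']); p=np.array([(uv[0]-K[0,2])/K[0,0],(uv[1]-K[1,2])/K[1,1]])
    q=p.copy()
    for _ in range(20): q=p/(1+s['k1']*(q@q))
    return np.array(s['position']),q2R(s['orientation'])@np.array([q[0],-q[1],-1])
def atz(s,uv,z):
    o,d=ray(s,uv); return o+d*(z-o[2])/d[2]
def proj(s,P):
    K=np.array(s['camera_matrix']); c=q2R(s['orientation']).T@(np.array(P)-s['position'])
    q=np.array([c[0],-c[1]])/-c[2]; q=q*(1+s['k1']*(q@q)); return K[0,0]*q[0]+K[0,2],K[1,1]*q[1]+K[1,2]
def tool(dw):  # world shift -> tool cm
    return 100*q2R(ctrl.get_state()['tool_rot']).T@np.array(dw)
E
python3 - <<'E'
from h import *
a=snap('top','t0');b=snap('scene','s0')
for s in(a,b): print(s['position'],s['orientation'],s['camera_matrix'],s['k1'])
print(ctrl.get_state())
for f in('t0','s0'): cv2.imwrite(f'pics/{f}b.png',cv2.resize(cv2.imread(f'pics/{f}.png'),(800,600),interpolation=cv2.INTER_CUBIC))
E
```

```text
[0.51790261 0.01689699 1.00193772] [ 0.70769245  0.02788595 -0.01731042 -0.70575783] [[363.55370443   0.         256.07283632]
 [  0.         363.55370443 191.76950367]
 [  0.           0.           1.        ]] -0.036448198568012166
[1.16005122 0.57916152 1.03109394] [0.38400331 0.14222624 0.33177685 0.84984544] [[457.07886505   0.         261.42004256]
 [  0.         457.07886505 187.61035126]
 [  0.           0.           1.        ]] -0.18356005559095293
{'time': 0.1, 'joint_pos': array([ 9.56709777e-01,  3.81142031e-01,  1.29814211e+00,  4.04133303e-05,
        1.46358331e+00, -2.15312202e-01]), 'joint_vel': array([-0.00074677, -0.00296598, -0.00191128, -0.00069745,  0.00133364,
       -0.00072724]), 'effort': array([ 4.77841299e-03, -4.49213147e+01, -2.31656563e+01, -1.10895785e-04,
        3.67005690e-03,  1.65073527e-05]), 'ee_pos': array([0.21341234, 0.50664023, 0.23078077]), 'tool_rot': array([-2.75202540e-04,  1.98070775e-01,  9.80187513e-01, -5.75274024e-04]), 'ft_force': array([0.38388613, 0.29579507, 0.59677001]), 'moment': array([ 0.04332646,  0.02645654, -0.00215602]), 'finger_force': 0.0, 'finger_gap': 0.0852716220173205}
```

View pics/t0b.png

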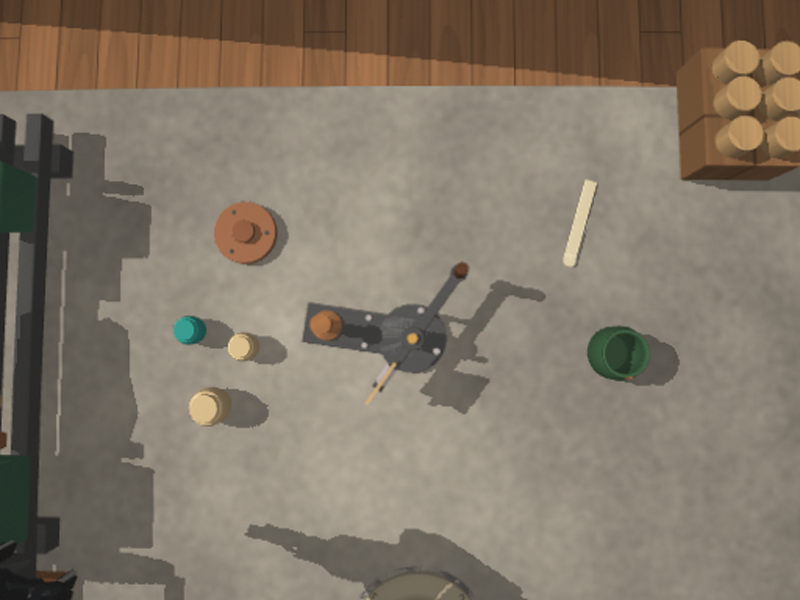

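View pics/s0b.png

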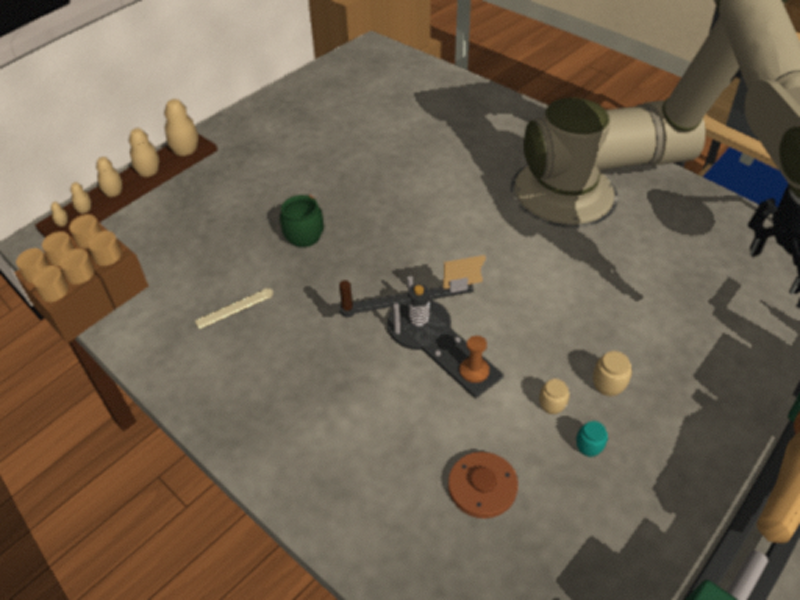

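The top view shows the smaller birch foot at about (242,346), turquoise at (190,329), the big birch at (208,408), pedestal at (326,324), pivot at (413,339) and handle at (460,269), all in the 800-px view. I'll enlarge both views to measure.

```bash
python3 - <<'E'
import cv2
c=cv2.imread('pics/t0.png')[155:275,120:320]; cv2.imwrite('pics/t0c.png',cv2.resize(c,None,fx=4,fy=4,interpolation=cv2.INTER_CUBIC))
c=cv2.imread('pics/s0.png')[170:300,210:410]; cv2.imwrite('pics/s0c.png',cv2.resize(c,None,fx=4,fy=4,interpolation=cv2.INTER_CUBIC))
E
```

```text
(no output)
```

View pics/t0c.png

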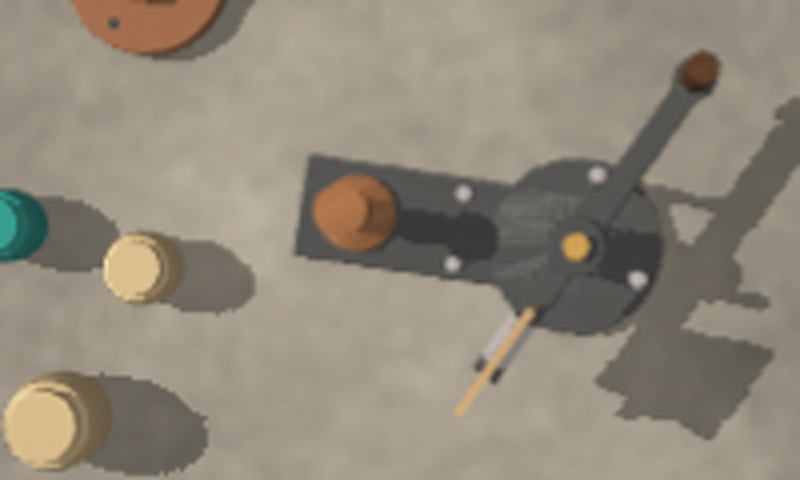

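View pics/s0c.png

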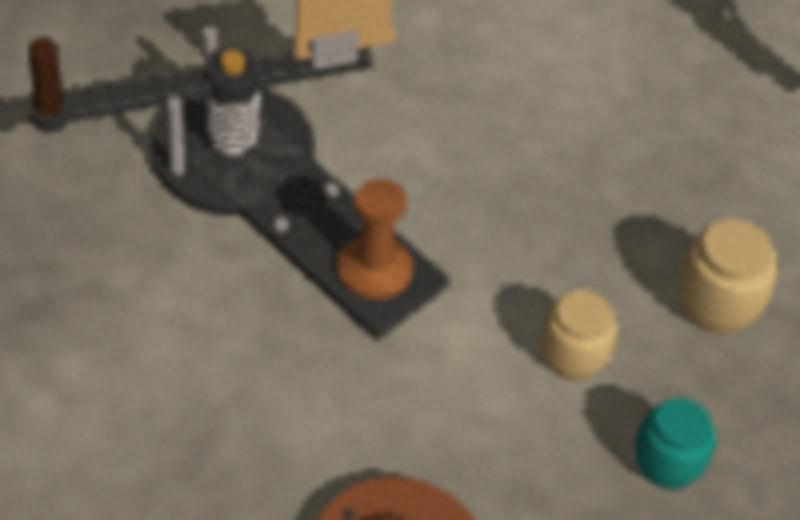

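```bash
cat >> h.py <<'E'
def T(u,v): return (120+(u+.5)/4-.5,155+(v+.5)/4-.5)
def S(u,v): return (210+(u+.5)/4-.5,170+(v+.5)/4-.5)
def tri(rs):
    A=0;b=0
    for o,d in rs:
        d=d/np.linalg.norm(d);P=np.eye(3)-np.outer(d,d);A=A+P;b=b+P@o
    return np.linalg.solve(A,b)
E
python3 - <<'E'
from h import *
t=ld('t0');s=ld('s0')
for n,a,b,z in [('foottop',T(135,267),S(584,313),.052),('footbase',T(145,267),S(577,360),0),('ped',T(341,212),S(381,200),.09),('cap',T(576,246),S(233,62),.1),('handletop',T(703,68),S(43,45),.147)]:
    print(n,atz(t,a,z).round(4),atz(s,b,z).round(4),tri([ray(t,a),ray(s,b)]).round(4))
P=atz(s,S(381,200),.09); u,v=proj(t,P);print('ped in top crop',(u-120)*4,(v-155)*4)
# plate corner line dir in top (edges z~.01)
for a,b in[((310,155),(510,184)),((296,255),(500,284))]:
    d=atz(t,T(*a),.01)-atz(t,T(*b),.01);print('edge dir',np.degrees(np.arctan2(d[1],d[0])), atz(t,T(*a),.01))
E
```

```text
foottop [0.5002 0.3005 0.052 ] [0.5002 0.3034 0.052 ] [0.4995 0.302  0.0497]
footbase [0.4993 0.309  0.    ] [0.5002 0.3069 0.    ] [0.5    0.3079 0.0011]
ped [0.536  0.1592 0.09  ] [0.5381 0.1618 0.09  ] [0.5359 0.16   0.0864]
cap [0.5153 0.0116 0.1   ] [0.5161 0.0139 0.1   ] [0.5149 0.012  0.0977]
handletop [ 0.6205 -0.0629  0.147 ] [ 0.6198 -0.0631  0.147 ] [ 0.6203 -0.0627  0.1476]
ped in top crop 335.4821413091229 207.15395881364304
edge dir 81.91286472743398 [0.57660865 0.19353022 0.01      ]
edge dir 82.19124813418313 [0.50816618 0.20223569 0.01      ]
```

```bash
cat >> h.py <<'E'
def plan(p,ang):
    st=ctrl.get_state();M=q2R(st['tool_rot'])
    y=M[:,1];cur=np.degrees(np.arctan2(y[1],y[0]))
    d=(ang-cur+90)%180-90
    # target: pointing down, y axis at cur+d
    a=np.radians(cur+d);Y=np.array([np.cos(a),np.sin(a),0]);Z=np.array([0,0,-1.]);X=np.cross(Y,Z)
    rv=R.from_matrix(M.T@np.column_stack([X,Y,Z])).as_rotvec()
    print('t',st['time'],'pos',st['ee_pos'].round(4),'yang',cur.round(1),'j6',st['joint_pos'][5].round(2),'gap',round(st['finger_gap'],4),'F',st['ft_force'].round(1))
    print('tool cm',(100*M.T@(np.array(p)-st['ee_pos'])).round(2),'rotvec',rv.round(3))
E
python3 - <<'E'
from h import *
plan([.5,.303,.15],20);plan([.5,.303,.012],20)
E
```

```text
t 0.1 pos [0.2134 0.5066 0.2308] yang 67.2 j6 -0.22 gap 0.0853 F [0.4 0.3 0.6]
tool cm [-34.32  -7.63   8.08] rotvec [-0.001  0.     0.823]
t 0.1 pos [0.2134 0.5066 0.2308] yang 67.2 j6 -0.22 gap 0.0853 F [0.4 0.3 0.6]
tool cm [-34.32  -7.61  21.88] rotvec [-0.001  0.     0.823]
```

Call:
step_arm(xyz=[[-3,-0.7,0],[-6.5,-1.4,0],[-10,-2.2,0.5],[-13.5,-3,1],[-17,-3.8,2],[-20.5,-4.6,3],[-24,-5.4,4],[-27.5,-6.1,5],[-31,-6.9,6.5],[-34.3,-7.6,8],[-34.3,-7.6,8],[-34.3,-7.6,8]], delta_rot=[[0,0,0.08],[0,0,0.16],[0,0,0.25],[0,0,0.33],[0,0,0.42],[0,0,0.5],[0,0,0.58],[0,0,0.66],[0,0,0.74],[0,0,0.823],[0,0,0.823],[0,0,0.823]], hand=[-1,-1,-1,-1,-1,-1,-1,-1,-1,-1,-1,-1], squeeze=30)

```text
time: 1.1
ee_pos: [0.5008, 0.3023, 0.1499]
tool_rot: [-0.001, 0.575, 0.818, -0.001]
ft_force: [-1.3, 1.1, 0.8]
finger_gap: 0.0856
finger_force: 0.0
```

```bash
python3 - <<'E'
from h import *
w=snap('wrist','w1'); plan([.5,.303,.012],20)
for z in(0,.052):print(z,proj(w,[.5,.303,z]))
t=snap('top','t1')
cv2.imwrite('pics/w1b.png',cv2.resize(cv2.imread('pics/w1.png'),(800,600),interpolation=cv2.INTER_CUBIC))
E
```

```text
t 1.15 pos [0.5001 0.3033 0.1508] yang 20.0 j6 -0.01 gap 0.0854 F [0.3 0.5 0. ]
tool cm [-0.03  0.   13.88] rotvec [-0.001 -0.    -0.   ]
0 (np.float64(255.21514242275322), np.float64(182.49295277939245))
0.052 (np.float64(255.02808248718677), np.float64(195.98031999270506))
```

View pics/w1b.png

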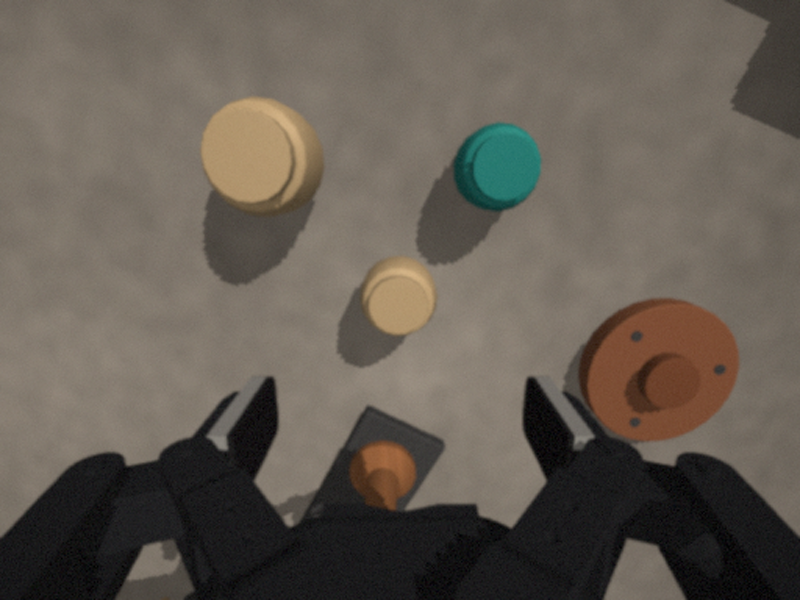

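The foot neck is at (400,304) in the 800-px view, within about 1 mm of the prediction, and there is room for both fingers. I'll go down and grip.

Call:
step_arm(xyz=[[-0.1,0,3],[-0.1,0,6],[-0.1,0,9],[-0.1,0,11.5],[-0.1,0,13],[-0.1,0,13.8],[-0.1,0,13.8],[-0.1,0,13.8],[-0.1,0,13.8],[-0.1,0,13.8],[-0.1,0,13.8],[-0.1,0,13.8]], delta_rot=[[0,0,0],[0,0,0],[0,0,0],[0,0,0],[0,0,0],[0,0,0],[0,0,0],[0,0,0],[0,0,0],[0,0,0],[0,0,0],[0,0,0]], hand=[-1,-1,-1,-1,-1,-1,-1,0,0.5,0.8,0.8,0.8], squeeze=25)

```text
time: 2.2
ee_pos: [0.501, 0.3031, 0.0149]
tool_rot: [0.001, 0.574, 0.819, 0.001]
ft_force: [-1.5, 0.5, 5.4]
finger_gap: 0.049
finger_force: 25.3
```

Call:
step_arm(xyz=[[0,0,0],[0,0,0],[0,0,0],[0,0,0],[0,0,0],[0,0,0]], delta_rot=[[0,0,0],[0,0,0],[0,0,0],[0,0,0],[0,0,0],[0,0,0]], hand=[0.8,0.8,0.8,0.8,0.8,0.8])

```text
time: 2.7
ee_pos: [0.501, 0.3031, 0.0149]
tool_rot: [0.001, 0.574, 0.819, 0.001]
ft_force: [-1.1, 0.8, 6.7]
finger_gap: 0.0489
finger_force: 25.3
```

Call:
step_arm(xyz=[[0,0,-1],[0,0,-3],[0,0,-5],[0,0,-7.5],[0,0,-10],[0,0,-12],[0,0,-13],[0,0,-13],[0,0,-13]], delta_rot=[[0,0,0],[0,0,0],[0,0,0],[0,0,0],[0,0,0],[0,0,0],[0,0,0],[0,0,0],[0,0,0]], hand=[0.8,0.8,0.8,0.8,0.8,0.8,0.8,0.8,0.8])

```text
time: 3.45
ee_pos: [0.5002, 0.3026, 0.1432]
tool_rot: [0.0, 0.574, 0.819, -0.0]
ft_force: [0.2, 0.2, -1.6]
finger_gap: 0.0492
finger_force: 26.3
```

```bash
python3 - <<'E'
from h import *
plan([.5365,.161,.135],20)
w=snap('wrist','w2'); s=snap('scene','s2')
a=cv2.resize(cv2.imread('pics/w2.png'),(400,300));b=cv2.resize(cv2.imread('pics/s2.png')[150:300,220:420],(400,300),interpolation=cv2.INTER_CUBIC)
cv2.imwrite('pics/c2.png',np.hstack([a,b]))
E
```

```text
t 3.45 pos [0.5002 0.3026 0.1432] yang 20.0 j6 -0.01 gap 0.0492 F [ 0.2  0.2 -1.6]
tool cm [-14.54  -1.43   0.82] rotvec [ 0.  0. -0.]
```

View pics/c2.png

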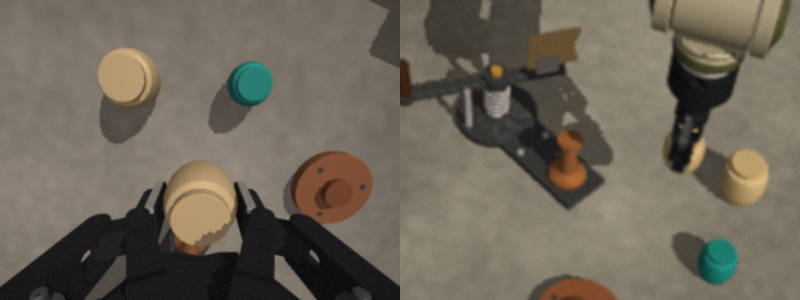

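The foot is held upright. Its neck centre is at about (200,219) in the 400-px wrist half, and the pedestal is clear. Next I'll compute the foot's offset from the tool.

```bash
python3 - <<'E'
from h import *
w=ld('w2')
g=cv2.imread('pics/w2.png')[170:350,170:340];cv2.imwrite('pics/w2c.png',cv2.resize(g,None,fx=3.3,fy=3.3,interpolation=cv2.INTER_CUBIC))
print(atz(w,(256,280),.18),ctrl.get_state()['ee_pos'], [proj(w,[.5002,.3026,z]) for z in(.18,.128)])
E
```

```text
[0.49995133 0.30454255 0.18      ] [0.49986133 0.30240533 0.14198002] [(np.float64(255.05621769807314), np.float64(283.61796034464237)), (np.float64(255.14259253530292), np.float64(234.73218221157575))]
```

View pics/w2c.png

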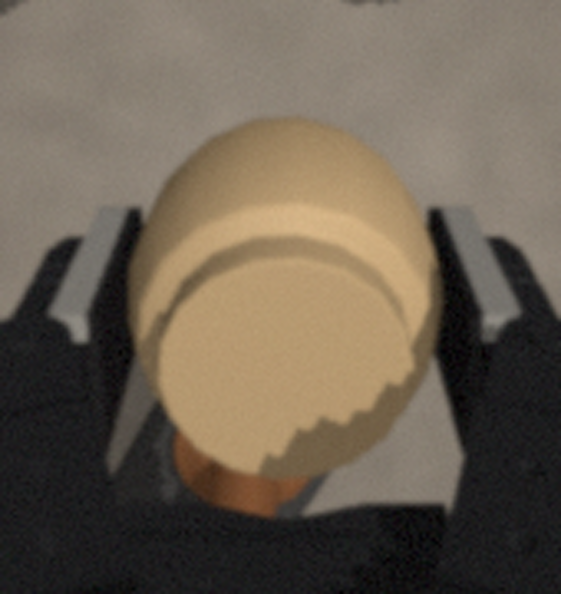

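Call:
step_arm(xyz=[[-1,-0.1,0],[-3,-0.3,0],[-5,-0.5,0],[-7,-0.7,0],[-9,-0.9,0],[-11,-1.1,0],[-13,-1.3,0.3],[-14.2,-1.45,0.5],[-14.7,-1.5,0.5],[-14.7,-1.5,0.5],[-14.7,-1.5,0.5],[-14.7,-1.5,0.5]], delta_rot=[[0,0,0],[0,0,0],[0,0,0],[0,0,0],[0,0,0],[0,0,0],[0,0,0],[0,0,0],[0,0,0],[0,0,0],[0,0,0],[0,0,0]], hand=[0.8,0.8,0.8,0.8,0.8,0.8,0.8,0.8,0.8,0.8,0.8,0.8])

```text
time: 4.55
ee_pos: [0.5364, 0.1602, 0.1383]
tool_rot: [-0.0, 0.573, 0.819, 0.0]
ft_force: [-1.0, -0.1, -0.6]
finger_gap: 0.0492
finger_force: 26.3
```

```bash
python3 - <<'E'
from h import *
plan([.5365,.1595,.1055],20)
s=snap('scene','s3');print(proj(s,[.5365,.161,.09]))
u,v=map(int,proj(s,[.5365,.161,.1])); x0=u-40;y0=v-35
print(x0,y0)
cv2.imwrite('pics/s3c.png',cv2.resize(s['color'][y0:y0+70,x0:x0+80,::-1],None,fx=8,fy=8,interpolation=cv2.INTER_CUBIC))
E
```

```text
t 4.55 pos [0.5364 0.1602 0.1383] yang 20.0 j6 -0.27 gap 0.0492 F [-1.  -0.1 -0.6]
tool cm [-0.07 -0.01  3.28] rotvec [-0.    -0.     0.001]
(np.float64(305.0181145038461), np.float64(219.10047493581786))
265 181
```

View pics/s3c.png

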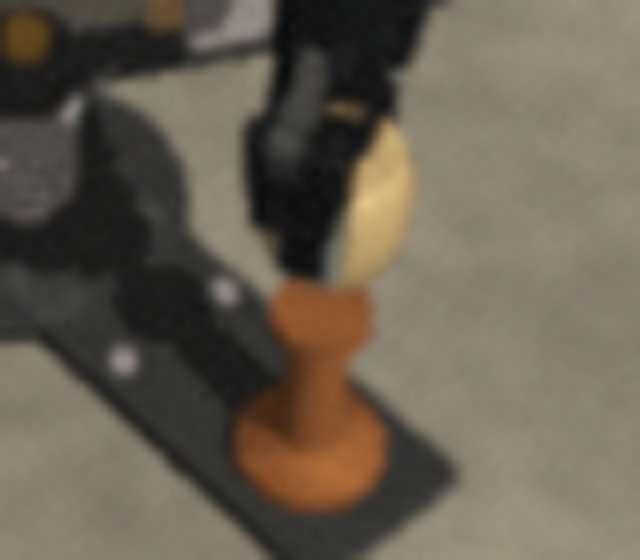

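The pedestal top is centred at about x=305 px, matching the prediction, and the foot hangs straight above it. I'll lower it slowly.

Call:
step_arm(xyz=[[0,0,0.5],[0,0,1.1],[0,0,1.7],[0,0,2.2],[0,0,2.5],[0,0,2.8],[0,0,2.9],[0,0,3],[0,0,3],[0,0,3]], delta_rot=[[0,0,0],[0,0,0],[0,0,0],[0,0,0],[0,0,0],[0,0,0],[0,0,0],[0,0,0],[0,0,0],[0,0,0]], hand=[0.8,0.8,0.8,0.8,0.8,0.8,0.8,0.8,0.8,0.8])

```text
time: 5.43
ee_pos: [0.5367, 0.1594, 0.1085]
tool_rot: [0.0, 0.574, 0.819, 0.0]
ft_force: [0.3, -0.3, -0.6]
finger_gap: 0.0492
finger_force: 26.3
```

```bash
python3 - <<'E'
from h import *
plan([.5365,.1595,.1045],20)
E
```

```text
t 5.4333 pos [0.5367 0.1594 0.1085] yang 20.0 j6 -0.27 gap 0.0492 F [ 0.3 -0.3 -0.6]
tool cm [ 0.02 -0.02  0.4 ] rotvec [ 0.  0. -0.]
```

Call:
step_arm(xyz=[[0,0,0.1],[0,0,0.2],[0,0,0.2],[0,0,0.2]], delta_rot=[[0,0,0],[0,0,0],[0,0,0],[0,0,0]], hand=[0.8,0.8,0.8,0.8])

```text
time: 5.77
ee_pos: [0.5367, 0.1594, 0.1063]
tool_rot: [-0.0, 0.574, 0.819, 0.0]
ft_force: [-0.3, 0.5, -1.0]
finger_gap: 0.049
finger_force: 26.3
```

Call:
step_arm(xyz=[[0,0,0.1],[0,0,0.1],[0,0,0.1]], delta_rot=[[0,0,0],[0,0,0],[0,0,0]], hand=[0.8,0.8,0.8])

```text
time: 6.02
ee_pos: [0.5366, 0.1594, 0.1053]
tool_rot: [-0.0, 0.574, 0.819, -0.0]
ft_force: [0.3, 0.6, 0.2]
finger_gap: 0.0491
finger_force: 26.3
```

Call:
step_arm(xyz=[[0,0,0.1],[0,0,0.1],[0,0,0.1]], delta_rot=[[0,0,0],[0,0,0],[0,0,0]], hand=[0.8,0.8,0.8])

```text
time: 6.27
ee_pos: [0.5367, 0.1594, 0.1049]
tool_rot: [0.0, 0.574, 0.819, 0.0]
ft_force: [-2.8, 0.1, 5.0]
finger_gap: 0.0491
finger_force: 26.8
```

```bash
python3 - <<'E'
from h import *
s=snap('scene','s4');x0,y0=265,181;plan([0,0,0],20)
w=snap('wrist','w4')
a=cv2.resize(s['color'][y0:y0+70,x0:x0+80,::-1],(400,350),interpolation=cv2.INTER_CUBIC)
b=cv2.resize(w['color'][170:345,156:356,::-1],(400,350),interpolation=cv2.INTER_CUBIC)
cv2.imwrite('pics/c4.png',np.hstack([a,b]))
E
```

```text
t 6.3167 pos [0.5368 0.1594 0.1049] yang 20.0 j6 -0.27 gap 0.0492 F [-1.8 -0.2  5.8]
tool cm [  3.38 -55.9   10.45] rotvec [ 0.001  0.    -0.   ]
```

View pics/c4.png

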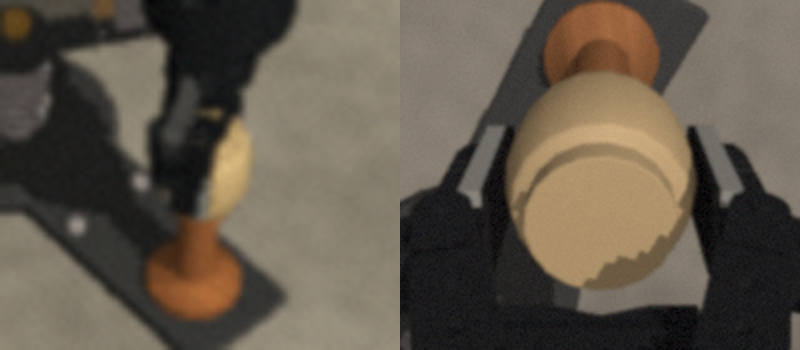

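The foot touches the pedestal at TCP z 0.105, which is where it should, and it sits in line. I'll let go and lift away.

Call:
step_arm(xyz=[[0,0,-0.05],[0,0,-0.05],[0,0,-0.05],[0,0,-0.05],[0,0,-0.05],[0,0,-0.05],[0,0,-0.05],[0,0,-0.05],[0,0,-0.05],[0,0,-0.05]], delta_rot=[[0,0,0],[0,0,0],[0,0,0],[0,0,0],[0,0,0],[0,0,0],[0,0,0],[0,0,0],[0,0,0],[0,0,0]], hand=[0.4,0,-0.3,-0.6,-0.9,-1,-1,-1,-1,-1])

```text
time: 7.2
ee_pos: [0.5366, 0.1594, 0.1048]
tool_rot: [-0.0, 0.574, 0.819, -0.0]
ft_force: [0.1, 0.0, -0.3]
finger_gap: 0.0851
finger_force: 0.0
```

Call:
step_arm(xyz=[[0,0,-1],[0,0,-2.5],[0,0,-4.5],[0,0,-7],[0,0,-9.5],[0,0,-11.5],[0,0,-12],[0,0,-12]], delta_rot=[[0,0,0],[0,0,0],[0,0,0],[0,0,0],[0,0,0],[0,0,0],[0,0,0],[0,0,0]], hand=[-1,-1,-1,-1,-1,-1,-1,-1])

```text
time: 7.87
ee_pos: [0.537, 0.1595, 0.2265]
tool_rot: [0.001, 0.574, 0.819, 0.001]
ft_force: [0.6, 0.0, -0.2]
finger_gap: 0.085
finger_force: 0.0
```

```bash
python3 - <<'E'
from h import *
w=snap('wrist','w5');s=snap('scene','s5');plan([.62,-.063,.2],54)
print('wrist pred',proj(w,[.5365,.161,.142]))
x0,y0=265,165
print('scene pred crop',[(np.array(proj(s,[.5365,.161,z]))-[x0,y0])*5 for z in(.09,.142)])
a=cv2.resize(s['color'][y0:y0+70,x0:x0+80,::-1],(400,350),interpolation=cv2.INTER_CUBIC)
b=cv2.resize(w['color'][:,:,::-1],(400,300),interpolation=cv2.INTER_AREA);b=np.vstack([b,np.zeros((50,400,3),np.uint8)])
cv2.imwrite('pics/c5.png',np.hstack([a,b]))
E
```

```text
t 7.9667 pos [0.5362 0.1593 0.224 ] yang 20.0 j6 -0.27 gap 0.0855 F [-0.6 -0.5  0. ]
tool cm [-23.76   0.27   2.39] rotvec [-0.001 -0.001 -0.593]
wrist pred (np.float64(254.9366548742856), np.float64(199.48518409591875))
scene pred crop [array([200.09057252, 270.50237468]), array([206.10146536, 206.82161096])]
```

View pics/c5.png

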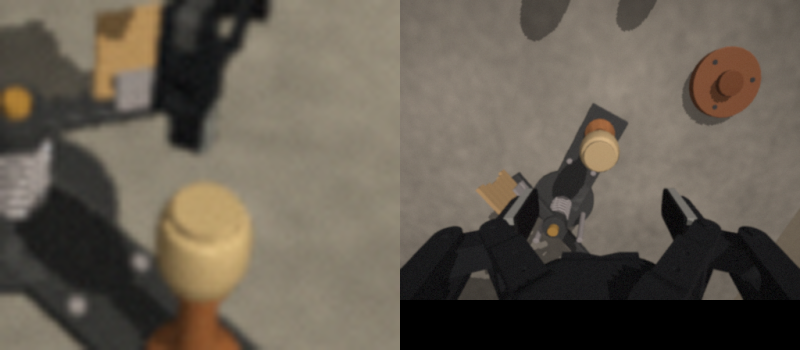

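The scene half shows the foot upright, with its neck at (206,207) against a predicted (206,207), so it is centred. The sprung arm is still at rest. Now to the handle.

Call:
step_arm(xyz=[[-1.5,0,0],[-4,0,0],[-7,0,0],[-10,0,0],[-13,0.1,0],[-16,0.2,0.5],[-19,0.2,1.2],[-22,0.3,2],[-23.8,0.3,2.4],[-23.8,0.3,2.4],[-23.8,0.3,2.4],[-23.8,0.3,2.4]], delta_rot=[[0,0,-0.06],[0,0,-0.13],[0,0,-0.2],[0,0,-0.28],[0,0,-0.36],[0,0,-0.44],[0,0,-0.52],[0,0,-0.593],[0,0,-0.593],[0,0,-0.593],[0,0,-0.593],[0,0,-0.593]], hand=[-1,-1,-1,-1,-1,-1,-1,-1,-1,-1,-1,-1])

```text
time: 8.97
ee_pos: [0.6205, -0.0622, 0.2006]
tool_rot: [-0.0, 0.31, 0.951, 0.0]
ft_force: [0.1, 0.7, 0.8]
finger_gap: 0.0853
finger_force: 0.0
```

```bash
python3 - <<'E'
from h import *
plan([.6205,-.063,.108],54)
E
```

```text
t 8.9667 pos [ 0.6205 -0.0622  0.2006] yang 53.9 j6 -1.23 gap 0.0853 F [0.1 0.7 0.8]
tool cm [-0.05 -0.06  9.26] rotvec [ 0.    -0.001 -0.001]
```

Call:
step_arm(xyz=[[0,-0.1,2],[0,-0.1,4.5],[0,-0.1,7],[0,-0.1,8.5],[0,-0.1,9.2],[0,-0.1,9.2],[0,-0.1,9.2],[0,-0.1,9.2],[0,-0.1,9.2],[0,-0.1,9.2],[0,-0.1,9.2],[0,-0.1,9.2]], delta_rot=[[0,0,0],[0,0,0],[0,0,0],[0,0,0],[0,0,0],[0,0,0],[0,0,0],[0,0,0],[0,0,0],[0,0,0],[0,0,0],[0,0,0]], hand=[-1,-1,-1,-1,-1,-1,0,0.4,0.7,0.9,1,1], squeeze=40)

```text
time: 9.97
ee_pos: [0.6206, -0.0639, 0.1094]
tool_rot: [0.001, 0.309, 0.951, 0.0]
ft_force: [0.9, 3.1, 0.7]
finger_gap: 0.0188
finger_force: 38.9
```

Call:
step_arm(xyz=[[0,0,0],[0,0,0],[0,0,0],[0,0,0]], delta_rot=[[0,0,0],[0,0,0],[0,0,0],[0,0,0]], hand=[1,1,1,1])

```text
time: 10.3
ee_pos: [0.6206, -0.0638, 0.1094]
tool_rot: [0.001, 0.309, 0.951, 0.0]
ft_force: [0.4, 2.8, 4.9]
finger_gap: 0.0191
finger_force: 39.1
```

```bash
python3 - <<'E'
from h import *
piv=np.array([.5155,.0125])
plan([.6205,-.063,.108],54)
st=ctrl.get_state();M=q2R(st['tool_rot']);p=st['ee_pos'][:2]-piv;r=np.hypot(*p);a0=np.arctan2(p[1],p[0]);print('r',r,'a0',np.degrees(a0))
for q in np.linspace(0,1.12,15)[1:]:
    d=np.r_[piv+r*np.array([np.cos(a0-q),np.sin(a0-q)])-st['ee_pos'][:2],0]
    print(q.round(2),(100*M.T@d).round(2))
E
```

```text
t 10.3 pos [ 0.6206 -0.0638  0.1094] yang 54.0 j6 -1.23 gap 0.0191 F [0.4 2.8 4.9]
tool cm [0.06 0.06 0.14] rotvec [ 0.001  0.001 -0.   ]
r 0.12993008125776576 a0 -35.974279234274825
0.08 [ 0.04 -1.04 -0.  ]
0.16 [ 0.16 -2.07 -0.  ]
0.24 [ 0.37 -3.09 -0.  ]
0.32 [ 0.66 -4.09 -0.  ]
0.4 [ 1.02 -5.06 -0.01]
0.48 [ 1.46 -6.   -0.01]
0.56 [ 1.98 -6.9  -0.01]
0.64 [ 2.57 -7.76 -0.01]
0.72 [ 3.22 -8.57 -0.01]
0.8 [ 3.93 -9.32 -0.01]
0.88 [ 4.710e+00 -1.002e+01 -1.000e-02]
0.96 [  5.53 -10.65  -0.02]
1.04 [  6.41 -11.21  -0.02]
1.12 [  7.32 -11.7   -0.02]
```

Call:
step_arm(xyz=[[0.01,-0.5,0],[0.04,-1.04,0],[0.1,-1.55,0],[0.16,-2.07,0],[0.26,-2.58,0],[0.37,-3.09,0],[0.51,-3.6,0],[0.66,-4.09,0],[0.84,-4.58,0],[1.02,-5.06,0],[1.24,-5.53,0],[1.46,-6,0]], delta_rot=[[0,0,0.04],[0,0,0.08],[0,0,0.12],[0,0,0.16],[0,0,0.2],[0,0,0.24],[0,0,0.28],[0,0,0.32],[0,0,0.36],[0,0,0.4],[0,0,0.44],[0,0,0.48]], hand=[1,1,1,1,1,1,1,1,1,1,1,1])

```text
time: 11.3
ee_pos: [0.5738, -0.1042, 0.1094]
tool_rot: [0.001, 0.527, 0.85, 0.0]
ft_force: [3.9, 3.3, 4.2]
finger_gap: 0.0189
finger_force: 39.2
```

```bash
cat >> h.py <<'E'
def arc(qs,p0=None):
    # offsets from commanded pose on arc; M from angle
    piv=np.array([.5155,.0125]);st=ctrl.get_state();M=q2R(st['tool_rot']);p=st['ee_pos'][:2]-piv;r=np.hypot(*p);a0=np.arctan2(p[1],p[0])
    print('t',st['time'],'r',r.round(4),'q',-0.6279-a0,'F',st['ft_force'].round(1),'gap',st['finger_gap'],st['finger_force'],'yang',np.degrees(np.arctan2(M[1,1],M[0,1])))
    for q in qs:
        d=np.r_[piv+.13*np.array([np.cos(a0-q),np.sin(a0-q)])-st['ee_pos'][:2],0];print(round(q,3),(100*M.T@d).round(2))
E
python3 -c "
from h import *
arc(np.arange(.08,.69,.08))"
```

```text
t 11.3 r 0.1304 q 0.47941694831156256 F [3.9 3.3 4.2] gap 0.018855614330291395 39.22836899757385 yang 26.35831828079317
0.08 [ 0.08 -1.04 -0.  ]
0.16 [ 0.2  -2.07 -0.  ]
0.24 [ 0.41 -3.09 -0.01]
0.32 [ 0.69 -4.09 -0.01]
0.4 [ 1.05 -5.07 -0.01]
0.48 [ 1.49 -6.01 -0.01]
0.56 [ 2.01 -6.91 -0.02]
0.64 [ 2.59 -7.77 -0.02]
```

Tracking well. I'll continue to about q = 1.08, short of the stop.

Call:
step_arm(xyz=[[0.03,-0.6,0],[0.1,-1.3,0],[0.2,-2.07,0],[0.3,-2.58,0],[0.41,-3.09,0],[0.55,-3.6,0],[0.69,-4.09,0],[0.87,-4.58,0],[1.05,-5.07,0],[1.27,-5.54,0],[1.49,-6.01,0],[1.75,-6.46,0]], delta_rot=[[0,0,0.05],[0,0,0.1],[0,0,0.16],[0,0,0.2],[0,0,0.24],[0,0,0.28],[0,0,0.32],[0,0,0.36],[0,0,0.4],[0,0,0.44],[0,0,0.48],[0,0,0.52]], hand=[1,1,1,1,1,1,1,1,1,1,1,1])

```text
time: 12.3
ee_pos: [0.5087, -0.1181, 0.1094]
tool_rot: [0.002, 0.728, 0.686, 0.001]
ft_force: [6.3, -2.2, 2.4]
finger_gap: 0.0191
finger_force: 39.2
```

```bash
python3 -c "
from h import *
arc(np.arange(.02,.2,.02))"
```

```text
t 12.3 r 0.1307 q 0.9952519802731999 F [ 6.3 -2.2  2.4] gap 0.01907993452625902 39.20063138008118 yang -3.443698367367305
0.02 [ 0.07 -0.26 -0.  ]
0.04 [ 0.08 -0.52 -0.  ]
0.06 [ 0.09 -0.78 -0.  ]
0.08 [ 0.11 -1.04 -0.  ]
0.1 [ 0.13 -1.3  -0.01]
0.12 [ 0.16 -1.56 -0.01]
0.14 [ 0.19 -1.82 -0.01]
0.16 [ 0.22 -2.07 -0.01]
0.18 [ 0.27 -2.33 -0.01]
```

Call:
step_arm(xyz=[[0.02,-0.26,0],[0.04,-0.52,0],[0.05,-0.78,0],[0.07,-1.04,0],[0.1,-1.3,0],[0.1,-1.4,0],[0.1,-1.4,0],[0.1,-1.4,0]], delta_rot=[[0,0,0.02],[0,0,0.04],[0,0,0.06],[0,0,0.08],[0,0,0.1],[0,0,0.1],[0,0,0.1],[0,0,0.1]], hand=[1,1,1,1,1,1,1,1])

```text
time: 12.97
ee_pos: [0.4959, -0.1168, 0.1095]
tool_rot: [0.003, 0.761, 0.649, 0.001]
ft_force: [10.9, -3.8, -0.7]
finger_gap: 0.0191
finger_force: 39.4
```

```bash
python3 -c "
from h import *
arc([.02,.04])"
```

```text
t 12.9667 r 0.1308 q 1.0932896717686047 F [10.9 -3.8 -0.7] gap 0.019116748554513417 39.358529448509216 yang -9.079547881791926
0.02 [ 0.08 -0.26 -0.  ]
0.04 [ 0.08 -0.52 -0.  ]
```

Call:
step_arm(xyz=[[0,-0.15,0],[0,-0.25,0],[0,-0.25,0],[0,-0.25,0],[0,-0.25,0],[0,-0.25,0],[0,-0.25,0],[0,-0.25,0],[0,-0.25,0],[0,-0.25,0]], delta_rot=[[0,0,0],[0,0,0],[0,0,0],[0,0,0],[0,0,0],[0,0,0],[0,0,0],[0,0,0],[0,0,0],[0,0,0]], hand=[1,1,1,1,1,1,1,1,1,1])

```text
time: 13.8
ee_pos: [0.4954, -0.1167, 0.1095]
tool_rot: [0.005, 0.761, 0.649, 0.003]
ft_force: [21.0, -2.5, -6.6]
finger_gap: 0.0189
finger_force: 39.9
```

```bash
python3 -c "
from h import *
arc([.02])
s=snap('scene','s6');a=ld('s5')
x0,y0=292,193
d=np.abs(s['color'][y0:y0+28,x0:x0+26].astype(int)-a['color'][y0:y0+28,x0:x0+26]).sum(2);print('foot diff',d.mean(),np.percentile(d,90))
# birch mask centroid in both
for im in(a,s):
    c=im['color'][y0:y0+32,x0:x0+28].astype(int);m=(c[...,0]-c[...,2]>35)&(c[...,1]>1.35*c[...,2])&(c[...,1]>.7*c[...,0]);ys,xs=np.nonzero(m);print(m.sum(),xs.mean()+x0,ys.mean()+y0)
"
```

```text
t 13.8 r 0.1308 q 1.0969477391864695 F [21.  -2.5 -6.6] gap 0.018945985134515696 39.948391914367676 yang -9.098744437521788
0.02 [ 0.08 -0.26 -0.  ]
foot diff 27.75412087912088 130.60000000000014
347 305.35446685878964 213.05475504322766
438 303.06392694063925 210.54337899543378
```

The arm is on its stop: the force rises from 11 to 21 N with 0.5 mm of motion. The change in the foot region is probably the template coming into view, so I'll check numerically.

```bash
python3 -c "
from h import *
s=ld('s6');a=ld('s5')
x0,y0=288,190
def m(im):
    c=im['color'][y0:y0+45,x0:x0+36].astype(int);return (c[...,0]-c[...,2]>35)&(c[...,1]>1.35*c[...,2])&(c[...,1]>.7*c[...,0])
A,S=m(a),m(s)
for r in range(0,42,2): print(''.join('.bXs'[0] if not(p or q) else 'X' if p and q else 'b' if p else 's' for p,q in zip(A[r],S[r])))
"
```

```text
ssss................................
ssssss..............................
sssssssss...........................
sssssssssss.........................
sssssssssss.........................
.ssssssss...........................
..sssssss......XXXXXX...............
.sssssss....XXXXXXXXXXXX............
..ssssss..XXXXXXXXXXXXXXXX..........
....sssssXXXXXXXXXXXXXXXXXX.........
.......ssXXXXXXXXXXXXXXXXXX.........
.........XXXXXXXXXXXXXXXXXX.........
.........XXXXXXXXXXXXXXXXXX.........
.........XXXXXXXXXXXXXXXXXX.........
.........XXXXXXXXXXXXXXXXX..........
..........XXXXXXXXXXXXXXX...........
...........sXXXXXXXXXXXX............
.............XXXXXXXXX..............
....................s...............
....................X...............
....................................
```

The foot's outline hasn't changed. The template now points at it, and only the template's pixels are new. Handing in.

```bash
python3 -c "
from cell import ctrl
print(ctrl.finish_job())"
```

```text
the job is handed in; nothing more can be done
None
```

I handed the job in at about 13.8 s with the birch foot standing centred on the pedestal and the gripper still holding the sprung arm hard against its stop; no verdict came back.

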